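Turn down the test voltage and hold the fixture's guard open

ROBOT

A 7-joint arm with a two-finger parallel gripper is mounted at the origin on the work surface. World frame = base frame: x ahead of the robot, y to its left, z up, the work surface at z = 0. Lengths are in m, angles in rad, forces in N, time in s.
With the tool pointing down it reaches from about 0.425 to 0.95 m from the base axis. Payload 4.7 kg.
Tool frame: the origin (TCP) lies at the very end of the fingers, on their centre line; the grasp point (between the pads) lies grip_point_offset behind it (grip_point_offset is the distance from the TCP to the grasp point, in m); y points along the fingers, x is the direction in which the jaws open and shut, and the axes are right-handed (so a half turn about y gives the same grasp; the last joint's range is limited). The gripper opens to 87 mm and grips with 3 to 60 N. Pads are 19 mm wide; open, the fingers measure 117 mm over their backs; the gripper's body (75 mm by 190 mm) begins 51 mm behind the grasp point.
Start: joints at [-1.224, 0.469, -0.049, 1.532, 0.024, 1.141, -0.082], TCP at [0.248, 0.628, 0.191] pointing down, gripper open.
Joint ranges: [-2.59, 2.59], [-0.33, 1.99], [-1.39, 1.29], [0.1, 2.45], [-1.04, 4.18], [0.21, 1.99], [-2.66, 2.66]. Speed limits (rad/s): [2.57, 2.57, 3.14, 3.14, 3.14, 3.14, 3.14].

INTERFACE

Orientations are given as a rotation vector (axis times angle).
In Python, from plant import * gives the robot as it stands.
- The arm moves only by the shell command python3 -m inch 'ROWS'. ROWS is JSON, a list that holds one entry, the list of rows, each a list of 5 numbers: the closure, from -1 (fully open) to 1 (shut), then the shift along the world's x, y, z in m, then the turn about the world's z in degrees. A call has 1 to 10 rows; each row is the pose to reach, as a shift and turn from the pose commanded when the call began; what a row does not reach only later rows make up. A row lasts 1/12 s, in which the tool goes at most 41.7 mm and 7.16 degrees, less where a joint would pass 70% of its speed; a pose out of reach is approached as far as the arm can. A call with a gripper value outside its range is refused whole. The fingers move at their own pace and stop on an object; the grip force is fixed at half the most. Time passes only in rows, so rows that repeat a pose let the fingers close. It gives the time, the measured TCP pose, the force and the opening at its end, in the units of the state.
- get_state(): the state, without advancing time (a new reading comes with each control period).
- grab_frame(name): name is "scene" or "side" or "wrist"; returns (picture, depth): 420x560x3 uint8, red, green, blue; 420x560 float32, m along the optical axis (not along the pixel's ray), 0 where there is no reading.
- camera_model(name): a dict with "mtx" (3x3 intrinsics, pixels), "world_from_camera" (4x4, takes a point from camera to world coordinates); the wrist camera has in their place "tool_from_camera" (4x4, takes a point from camera to tool coordinates, whose origin is the TCP and whose axes are the tool frame's). Camera axes: x right, y down, z forward; pixel columns grow to the right and rows downward; lengths in m; the calibration is good to about 2 mm. A picture is of the moment at which its call begins: read the wrist's pose just before it. camera_model takes no time and is no camera call.
- hand_in(): hands the job in, once; it reports no verdict.
The state is a dict: "t": time; "joint_positions": joint angles; "qvel": joint speeds; "tau": joint torques, N m; "ee_pos": TCP position; "eef_rot": TCP orientation; "force": force on the tool from outside, world axes, zero at the start; "torque": the same for the moment, N m; "grip_width": finger opening in m.
Only numpy, scipy, OpenCV 4.12 (cv2) and the standard library are available. Lean on these libraries where they do the work, as an engineer would, in place of code of your own. Each camera call takes 0.05 s, during which the arm holds its last target. There are 200 camera calls.

TASK

Turn the voltage dial on the control unit down to 3 on its 0 to 10 scale while the test fixture's guard is still shut, then take the guard by its bar handle, swing it up to 60 degrees from shut and keep it there so that a colleague can probe the board. The guard springs shut if let go, so finish while still holding it open by the bar with the gripper's fingers. Leave everything else on the bench where it is.

Things in the scene. Friction and masses are not known exactly. Their poses are not given: they have to be found in the camera images.
- control: Control unit, fixed: grey box 160 (x) x 180 (y) x 60 mm high, white top, dial in the middle of the top. Origin: centre of underside; x from its front (robot's side) to its back, y to its left, z up. Left or right of the fixture, turned up to 0.25 rad. Ticks 0 to 10 ring the dial clockwise (0, 5, 10 longer): 0 front left, 5 straight back, 10 front right, as seen from above, front nearest you.
- volt_dial (a joint): Voltage dial, a knob turning about the vertical. Value in rad: 0 at scale 0, grows clockwise seen from above, 0.4712 (27 degrees) per division, stop at 10 (4.712); scale 3 is 1.4137. Starts between 4.5 and 8. A white line on one half of the bar grip's top points at the setting. At value q the white end points along the control unit's MINUS x axis turned by -(0.785 + q) about z.
- volt_dial_grip (a point): On the dial's axis inside its black bar grip, 97 mm above the bench, 7 mm below the bar's top; its axes turn with the knob, x along the bar. The bar is 42 mm long, 14 mm wide, 32 mm tall, on a disc 44 mm across whose top is 74 mm above the bench. Light friction (0.03 N m); it stays where it is left.
- fixture: Board test fixture, fixed: open grey box 200 (x) x 220 (y) x 75 mm high with a circuit board inside, covered by the guard. Origin: centre of underside; x from its front (robot's side) to its back, y to its left, z up; turned up to 0.25 rad. Aluminium angle plates (radius 40 mm) on both sides of the hinge have ticks at 0, 30, 60 (the long one) and 90 degrees from shut.
- guard (a joint): Guard: clear panel in a grey frame, 200 x 220 x 8 mm, 0.3 to 0.45 kg with its bar, hinged along the fixture's back upper edge; its front edge swings up and back. Value in rad from shut: 0 shut, 1.047 is 60 degrees, stop at 1.75. Weight and spring close it from every angle; 2 to 4 N at the bar holds it.
- guard_hinge (a point): Point on the hinge axis at its middle: 100 mm behind the fixture's centre and 75.5 mm above the bench. The axis is the fixture's y axis.
- guard_bar: Round steel bar handle on the guard, 12 mm thick, 110 mm long along the fixture's y, on a 10 mm post at each end; its axis is 42 mm above the panel's top face, 30 mm behind the guard's front edge. Origin: middle of the bar; z is the panel's normal, y along the bar. Shut: 170 mm in front of the hinge axis, 50 mm above it, 125.5 mm above the bench. It can turn between fingers that pinch it.
- flux_bottle: Bystander: small bottle, 32 mm across, 75 mm high, stands between fixture and control unit. Origin: underside.
- screwdriver: Bystander: screwdriver 170 mm long, lies near the robot. Origin near its middle.
- solder_spool: Bystander: grey spool 52 mm across, 40 mm high, near the robot. Origin: underside.
- multimeter: Bystander: yellow hand meter 170 x 80 x 35 mm, far left. Origin: underside.
- mug: Bystander: white mug, 80 mm across, 90 mm high, far right. Origin: underside.
- parts_tray: Bystander: grey divided tray 70 x 110 x 30 mm, far right. Origin: underside.

How it is judged:
On the way, in this order (a step that is already met when the one before it is completed fails the run):
1. the dial is set to 3 and still, with the guard still shut (value of joint volt_dial between 1.2737 and 1.5537 rad and velocity of joint volt_dial between -0.1 and 0.1 rad/s and value of joint guard below 0.06 rad), for 0.3 s.
2. the guard is swung up to 60 degrees by its bar (value of joint guard between 0.9422 and 1.1522 rad and contact force between the fingers and guard_bar above 0.5 N), for 0.2 s.
At the end, for the whole second after the job is handed in: The dial stands at 3 within 0.3 of a division (0.14 rad); the guard is at 60 degrees within 6 degrees (0.105 rad) and still (under 0.05 rad/s), held by the gripper's fingers on its bar (contact force over 0.5 N) as the program ends and for the second after (all of step 2 and value of joint volt_dial between 1.2737 and 1.5537 rad and velocity of joint guard between -0.05 and 0.05 rad/s); the arm keeps its last pose, push and grip.
It fails at once if the guard is opened before the dial is turned down (value of joint guard above 0.12 rad and value of joint volt_dial above 1.6 rad).
It fails at once if something else on the bench is pushed more than 30 mm (distance of any of flux_bottle, screwdriver, solder_spool, multimeter, mug, parts_tray from where it was at the start of the episode above 0.03 m).
It also fails if it takes over 64 s, if anything falls off the work surface, if the arm or the gripper's body presses on something with over 40 N, if the wrist force passes 120 N, or if a joint passes its speed limit or range.

## Working session

There is one attempt and no reset: what is moved stays moved. The work goes in short steps, Python scripts to look and compute and a shell command to move; the robot and the scene stay as the last step left them, time stands still between calls to the robot, and variables do not carry over. Pictures are saved under pics/ and viewed, about 8 in all and at most 12, crops included, and the job is handed in when it is done.

```bash
mkdir -p pics; ls
cat > h.py <<'E'
from plant import *
import numpy as np, cv2
from scipy.spatial.transform import Rotation as R
def snap(name,tag):
    s=get_state(); p,d=grab_frame(name); m=camera_model(name)
    if name=="wrist":
        T=np.eye(4);T[:3,:3]=R.from_rotvec(s["eef_rot"]).as_matrix();T[:3,3]=s["ee_pos"];W=T@m["tool_from_camera"]
    else: W=m["world_from_camera"]
    np.savez("pics/"+tag+".npz",p=p,d=d,W=W,K=m["mtx"]); cv2.imwrite("pics/"+tag+".png",p[:,:,::-1]); return p,d
def load(tag): return np.load("pics/"+tag+".npz")
def cloud(f):
    v,u=np.mgrid[:420,:560]; K=f["K"];d=f["d"]
    P=np.stack([(u-K[0,2])/K[0,0]*d,(v-K[1,2])/K[1,1]*d,d],-1)
    return P@f["W"][:3,:3].T+f["W"][:3,3]
def onplane(f,u,v,z):
    r=f["W"][:3,:3]@np.linalg.solve(f["K"],[u,v,1]);c=f["W"][:3,3];return c+r*(z-c[2])/r[2]
E
python3 - <<'E'
from h import *
s=get_state();print({k:np.round(v,3) for k,v in s.items()}); print(grip_point_offset)
for n in("scene","side"):
    snap(n,n+"0"); print(load(n+"0")["W"].round(2))
a=cv2.imread("pics/scene0.png");cv2.imwrite("pics/a.png",a)
E
```

```text
pics
{'t': np.float64(0.0), 'joint_positions': array([-1.224,  0.469, -0.049,  1.534,  0.024,  1.141, -0.082]), 'qvel': array([-0.   ,  0.   , -0.   ,  0.   ,  0.002, -0.001,  0.002]), 'tau': array([ 0.0000e+00, -5.0798e+01, -8.0000e-02, -2.3615e+01, -6.1000e-02,
        3.8000e-02,  0.0000e+00]), 'ee_pos': array([0.247, 0.627, 0.19 ]), 'eef_rot': array([-1.365, -0.927,  0.93 ]), 'force': array([ 0.397, -0.46 ,  0.345]), 'torque': array([ 0.004, -0.007, -0.035]), 'grip_width': np.float64(0.087)}
0.0187
[[-0.84  0.39 -0.38  1.15]
 [ 0.54  0.61 -0.58  0.92]
 [ 0.01 -0.69 -0.72  1.28]
 [ 0.    0.    0.    1.  ]]
[[ 0.91 -0.28  0.32  0.06]
 [-0.42 -0.61  0.67 -0.94]
 [ 0.01 -0.74 -0.67  1.05]
 [ 0.    0.    0.    1.  ]]
```

View pics/scene0.png

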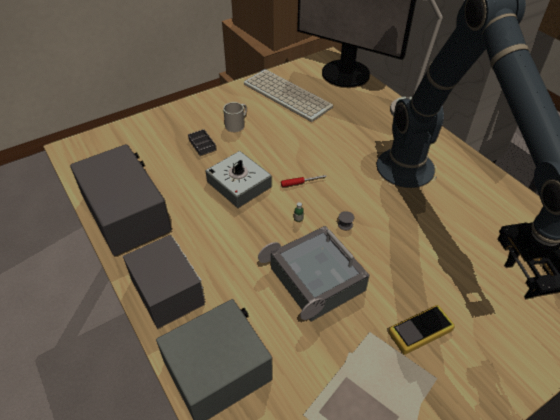

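The scene view looks from the back left. The control unit (dial at about 240,170) is to the right of the fixture (about 318,272), with the flux bottle at (299,212) between them.

```bash
python3 - <<'E'
from h import *
f=load("scene0")
print("dial",onplane(f,240,172,.08),"fix",onplane(f,318,268,.08),"bottle",onplane(f,299,213,.03))
for n in("scene0","side0"):
    f=load(n);P=cloud(f)
    for nm,c,z0,z1,r in(("ctl",onplane(load("scene0"),240,172,.08),.052,.066,.13),("dial",onplane(load("scene0"),240,172,.08),.09,.12,.06),("fix",onplane(load("scene0"),318,268,.08),.066,.095,.17),("bar",onplane(load("scene0"),318,268,.08),.115,.14,.2)):
        m=(f["d"]>0)&(P[...,2]>z0)&(P[...,2]<z1)&(np.hypot(*(P[...,:2]-c[:2]).transpose(2,0,1))<r)
        q=P[m]
        if len(q)<5: print(n,nm,len(q));continue
        (cx,cy),(w,h),a=cv2.minAreaRect((q[:,:2]*1000).astype(np.float32))
        print(n,nm,len(q),round(cx),round(cy),round(w),round(h),round(a,1),q[:,2].mean().round(4))
E
python3 -c "
import cv2;a=cv2.imread('pics/side0.png');cv2.imwrite('pics/s.png',cv2.resize(a,(800,600),interpolation=2))"
```

```text
dial [ 0.56892927 -0.23097759  0.08      ] fix [0.57900564 0.24499543 0.08      ] bottle [ 4.77625280e-01 -1.66557381e-04  3.00000000e-02]
scene0 ctl 1376 568 -249 166 185 10.6 0.0607
scene0 dial 63 566 -250 48 19 23.8 0.1006
scene0 fix 4402 587 232 236 243 89.8 0.0814
scene0 bar 173 582 236 235 183 87.9 0.1273
side0 ctl 2311 564 -254 164 182 10.2 0.0619
side0 dial 91 564 -253 43 15 21.8 0.102
side0 fix 2423 581 234 240 237 87.0 0.0828
side0 bar 108 585 228 234 192 89.8 0.1276
```

View pics/s.png

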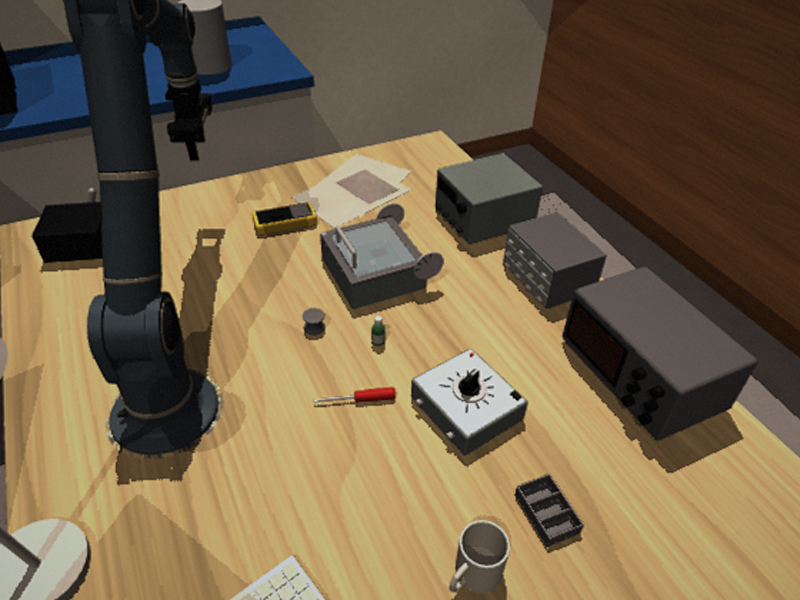

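Side view: the dial is at (470,382), the bar at the fixture's front at (345,250), and the bench between is clear. Next I compute the bar, the yaw and the jaw direction.

Run:
```python
from h import *
s=get_state();M=R.from_rotvec(s["eef_rot"]).as_matrix();print(M.round(3));print("jaw ang",np.degrees(np.arctan2(M[1,0],M[0,0])))
print(camera_model("wrist")["tool_from_camera"].round(3))
for n in("scene0","side0"):
    f=load(n);P=cloud(f);m=(f["d"]>0)&(P[...,2]>.11)&(P[...,2]<.145)&(abs(P[...,0]-.44)<.09)&(abs(P[...,1]-.23)<.13)
    q=P[m]; (c,(w,h),a)=cv2.minAreaRect((q[:,:2]*1000).astype(np.float32)); print(n,len(q),np.round(c),round(w),round(h),a,q.mean(0).round(3))
    l=cv2.fitLine(q[:,:2].astype(np.float32),cv2.DIST_HUBER,0,.01,.01).ravel();print(np.degrees(np.arctan2(l[1],l[0])))
```

```text
[[ 0.367 -0.001 -0.93 ]
 [ 0.93  -0.002  0.367]
 [-0.002 -1.    -0.   ]]
jaw ang 68.46685819644877
[[ 1.     0.001  0.     0.001]
 [ 0.    -0.293  0.956 -0.193]
 [ 0.001 -0.956 -0.293  0.08 ]
 [ 0.     0.     0.     1.   ]]
scene0 167 [498. 237.] 120 14 88.85840606689453 [0.499 0.238 0.128]
-89.682014
side0 100 [496. 232.] 121 13 89.8845443725586 [0.495 0.227 0.128]
89.91186
```

Estimates: control unit at (0.566,-0.251), yaw +10.4°. The dial bar lies at about 22.8°, which is q≈122.6° (4.5 divisions), so it needs about +41.6° CCW. The bar is at (0.497,0.233) and fixture yaw is about 0.

First I move above the dial. The jaw goes from 68° to -67°.

```bash
python3 -m inch '[[[-1,0.05,-0.1,0.06,-10],[-1,0.32,-0.88,0.04,-136],[-1,0.32,-0.88,0.04,-136],[-1,0.32,-0.88,0.04,-136],[-1,0.32,-0.88,0.04,-136],[-1,0.32,-0.88,0.04,-136],[-1,0.32,-0.88,0.04,-136],[-1,0.32,-0.88,0.04,-136],[-1,0.32,-0.88,0.04,-136],[-1,0.32,-0.88,0.04,-136]]]'
```

```text
t: 0.93
ee_pos: [0.3906, 0.24, 0.2191]
eef_rot: [-1.57, 0.048, -0.048]
force: [0.6, 0.4, 0.1]
grip_width: 0.087
```

```bash
python3 -m inch '[[[-1,0.175,-0.485,0,-64],[-1,0.175,-0.485,0,-64],[-1,0.175,-0.485,0,-64],[-1,0.175,-0.485,0,-64],[-1,0.175,-0.485,0,-64],[-1,0.175,-0.485,0,-64],[-1,0.175,-0.485,0,-64],[-1,0.175,-0.485,0,-64],[-1,0.175,-0.485,0,-64],[-1,0.175,-0.485,0,-64]]]'
python3 -m inch '[[[-1,0,0,0,0],[-1,0,0,0,0],[-1,0,0,0,0],[-1,0,0,0,0]]]'
python3 - <<'E'
from h import *
s=get_state();M=R.from_rotvec(s["eef_rot"]).as_matrix();print(s["t"],s["ee_pos"],"jaw",np.degrees(np.arctan2(M[1,0],M[0,0])))
snap("wrist","w1")
E
```

```text
t: 1.77
ee_pos: [0.5322, -0.1515, 0.2191]
eef_rot: [-1.371, 0.913, -0.913]
force: [0.7, 0.3, 0.2]
grip_width: 0.0871
t: 2.1
ee_pos: [0.5317, -0.148, 0.2188]
eef_rot: [-1.372, 0.91, -0.908]
force: [-0.4, 0.8, -0.3]
grip_width: 0.087
2.1 [ 0.53172588 -0.14796367  0.21879017] jaw -67.00768198224091
```

View pics/w1.png

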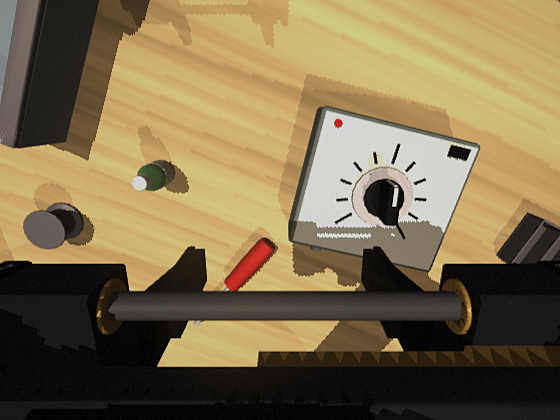

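The wrist view shows the dial at about (388,197). The white line, at (395,197), is on the far half of the bar, and the screwdriver at (250,265) is clear of it. I'll measure the bar and the unit's yaw from the depth data.

```bash
cat > dial.py <<'E'
from h import *
import sys
f=load(sys.argv[1]);P=cloud(f)
for nm,z0,z1,r in(("ctl",.05,.067,.14),("bar",.094,.115,.05)):
    m=(f["d"]>0)&(P[...,2]>z0)&(P[...,2]<z1)&(np.hypot(P[...,0]-.566,P[...,1]+.252)<r)
    q=P[m];(c,(w,h),a)=cv2.minAreaRect((q[:,:2]*1000).astype(np.float32));print(nm,len(q),np.round(c,1),round(w),round(h),round(a,1),np.median(q[:,2]))
    if nm=="bar":
        col=f["p"][m].astype(int); g=q[col.min(1)>130]; print("white",len(g),g.mean(0).round(4) if len(g) else "")
        if len(g): print("dir",np.degrees(np.arctan2(*(g.mean(0)[:2]-np.array(c)/1000)[::-1])))
E
python3 dial.py w1
```

```text
ctl 19690 [ 566.4 -251.6] 160 179 9.8 0.06027277372936743
bar 638 [ 567.5 -251.5] 42 14 21.3 0.10312946730368272
white 83 [ 0.577  -0.2479  0.1041]
dir 20.659560598591636
```

```bash
python3 -c "
import cv2;a=cv2.imread('pics/w1.png')[90:275,280:490];cv2.imwrite('pics/w1c.png',cv2.resize(a,(630,555),interpolation=2))"
```

```text
(no output)
```

View pics/w1c.png

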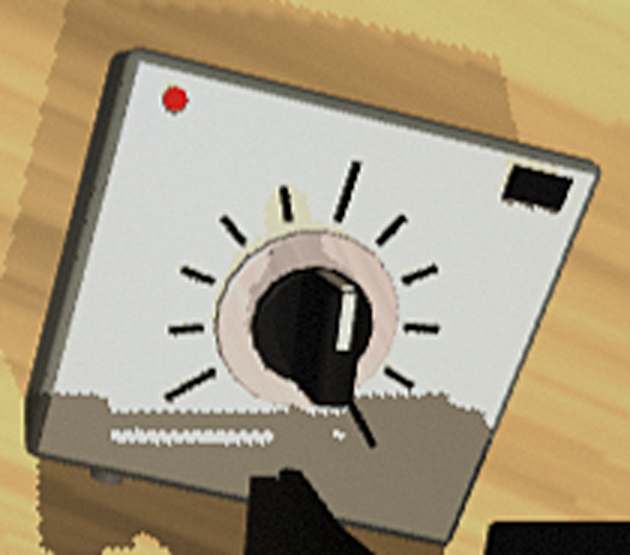

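```bash
python3 -m inch '[[[-1,0.0355,-0.1035,0,-2],[-1,0.0355,-0.1035,0,-2],[-1,0.0355,-0.1035,0,-2],[-1,0.0355,-0.1035,-0.03,-2],[-1,0.0355,-0.1035,-0.07,-2],[-1,0.0355,-0.1035,-0.11,-2],[-1,0.0355,-0.1035,-0.13,-2],[-1,0.0355,-0.1035,-0.138,-2],[-1,0.0355,-0.1035,-0.138,-2],[-1,0.0355,-0.1035,-0.138,-2]]]'
python3 -m inch '[[[1,0,0,0,0],[1,0,0,0,0],[1,0,0,0,0],[1,0,0,0,0],[1,0,0,0,0],[1,0,0,0,0],[1,0,0,0,0]]]'
python3 -c "
from h import *
s=get_state();M=R.from_rotvec(s['eef_rot']).as_matrix();print(s['ee_pos'],'jaw',np.degrees(np.arctan2(M[1,0],M[0,0])),s['torque'])"
```

```text
t: 2.98
ee_pos: [0.5685, -0.2529, 0.0823]
eef_rot: [-1.36, 0.935, -0.937]
force: [0.4, -0.5, 0.2]
grip_width: 0.0871
t: 3.57
ee_pos: [0.5675, -0.2533, 0.0813]
eef_rot: [-1.36, 0.937, -0.937]
force: [-0.4, 0.2, -0.0]
grip_width: 0.0485
[ 0.56753935 -0.25330111  0.08134474] jaw -69.15216661241013 [-0.06420931  0.1472181  -0.00995979]
```

```bash
python3 -m inch '[[[1,0,0,0,0],[1,0,0,0,0],[1,0,0,0,0],[1,0,0,0,0],[1,0,0,0,0],[1,0,0,0,0],[1,0,0,0,0],[1,0,0,0,0],[1,0,0,0,0]]]'
python3 -m inch '[[[1,0,0,0,6],[1,0,0,0,12],[1,0,0,0,18],[1,0,0,0,24],[1,0,0,0,30],[1,0,0,0,36],[1,0,0,0,40],[1,0,0,0,43],[1,0,0,0,43],[1,0,0,0,43]]]'
python3 -m inch '[[[1,0,0,0,0],[1,0,0,0,0],[1,0,0,0,0],[-1,0,0,0,0],[-1,0,0,0,0],[-1,0,0,0,0],[-1,0,0,0,0],[-1,0,0,0,0],[-1,0,0,0,0],[-1,0,0,0,0]]]'
python3 -c "
from h import *
s=get_state();M=R.from_rotvec(s['eef_rot']).as_matrix();print(s['ee_pos'],'jaw',np.degrees(np.arctan2(M[1,0],M[0,0])),s['torque'])"
```

```text
t: 4.32
ee_pos: [0.5675, -0.2533, 0.0812]
eef_rot: [-1.36, 0.937, -0.937]
force: [0.4, 0.2, -1.1]
grip_width: 0.0006
t: 5.15
ee_pos: [0.5674, -0.2534, 0.0813]
eef_rot: [-1.541, 0.359, -0.359]
force: [-0.3, -0.5, 0.1]
grip_width: 0.0005
t: 5.98
ee_pos: [0.5675, -0.2533, 0.0812]
eef_rot: [-1.541, 0.358, -0.358]
force: [-0.1, 0.3, 0.8]
grip_width: 0.0391
[ 0.56750403 -0.25326328  0.08121778] jaw -26.151106802242932 [-0.10858267  0.07315951 -0.03029437]
```

The opening went to 0, so the fingers closed on nothing. I'll look.

Run:
```python
from h import *
for n in("side","wrist"): snap(n,n+"2")
a=cv2.imread("pics/wrist2.png");b=cv2.imread("pics/side2.png")[200:340,250:430]
b=cv2.resize(b,(540,420),interpolation=2);a=cv2.resize(a,(800-540,195));
o=np.zeros((420,800,3),np.uint8);o[:,:540]=b;o[:195,540:]=a;cv2.imwrite("pics/c2.png",o)
```

```text
(no output)
```

View pics/c2.png

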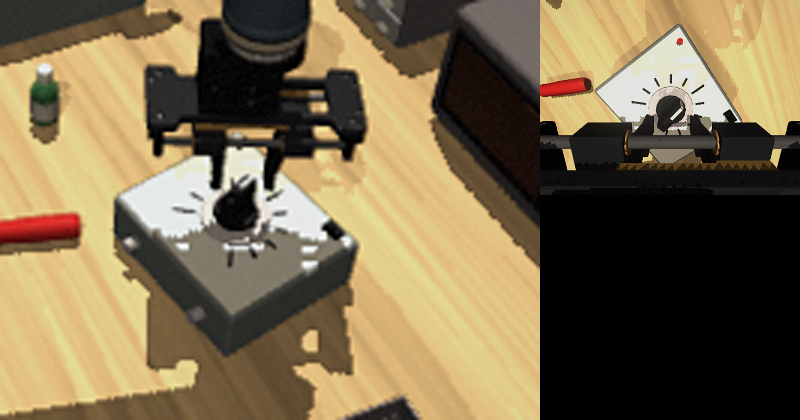

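```bash
python3 dial.py wrist2
python3 - <<'E'
from h import *
s=get_state();print(s["t"],s["ee_pos"],s["grip_width"])
f=load("wrist2");K=f["K"];print(K)
for w in(.0,.024,-.024):
    W=np.linalg.inv(f["W"])@np.r_[np.array(s["ee_pos"])+w*R.from_rotvec(s["eef_rot"]).as_matrix()[:,0],1];u=K@W[:3];print("tcp px wrist",u[:2]/u[2])
f=load("side2");P=cloud(f);K=f["K"]
W=np.linalg.inv(f["W"])@np.r_[s["ee_pos"],1];u=K@W[:3];print("tcp px side",u[:2]/u[2])
c=f["p"].max(2)
# dark pixels near dial: list point heights at fingertips
for (a,b) in((215,180),(216,170),(270,183),(272,170),(240,195),(235,205)):
    U,V=250+a//3,200+b//3;print((U,V),P[V,U].round(3),f["p"][V,U])
E
python3 -c "
import cv2;a=cv2.imread('pics/wrist2.png')[130:400,150:430];cv2.imwrite('pics/w2c.png',cv2.resize(a,(622,600),interpolation=2))"
```

```text
ctl 39858 [ 567.2 -251.6] 159 179 9.9 0.06023839829289088
bar 1842 [ 570.6 -252.6] 32 59 75.3 0.10320503437052701
white 226 [ 0.5776 -0.2478  0.1041]
dir 34.41591839832982
6.0833 [ 0.56749023 -0.25328895  0.08123263] 0.046524035809086206
[[320.87389344   0.         283.65988451]
 [  0.         320.87389344 211.02221468]
 [  0.           0.           1.        ]]
tcp px wrist [282.75473475 244.04282782]
tcp px wrist [319.68310004 244.06453415]
tcp px wrist [245.82199716 244.02111892]
tcp px side [329.56343751 267.8923975 ]
(321, 260) [ 0.539 -0.248  0.123] [0 0 0]
(322, 256) [ 0.539 -0.251  0.142] [4 4 4]
(340, 261) [ 0.584 -0.274  0.124] [11 10 10]
(340, 256) [ 0.583 -0.272  0.143] [10  9  9]
(330, 265) [ 0.564 -0.258  0.1  ] [10 11  9]
(328, 268) [ 0.556 -0.261  0.095] [4 5 2]
```

View pics/w2c.png

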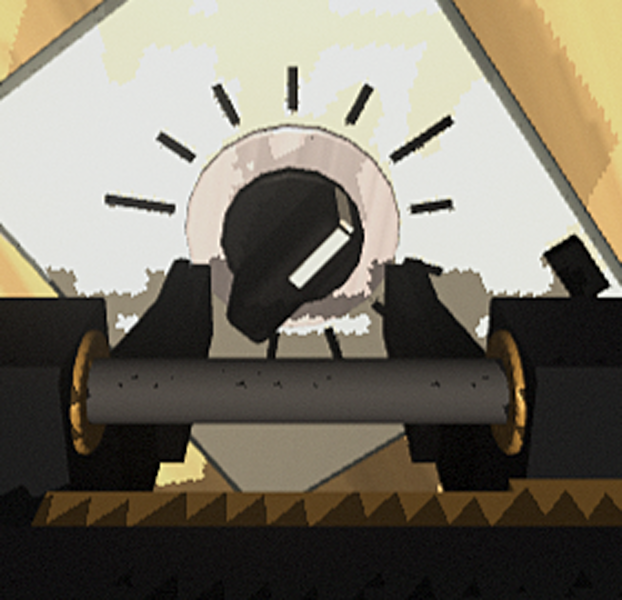

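Run:
```python
from h import *
s=get_state();T=np.eye(4);T[:3,:3]=R.from_rotvec(s["eef_rot"]).as_matrix();T[:3,3]=s["ee_pos"];I=np.linalg.inv(T)
f=load("wrist2");P=cloud(f)
for u,v in((238,250),(238,255),(240,262),(238,275),(330,250),(330,256),(332,268)):
    print((u,v),f["d"][v,u].round(3),P[v,u].round(3),"tool",(I@np.r_[P[v,u],1])[:3].round(3))
f=load("side2");P=cloud(f)
m=(f["d"]>0)&(P[...,2]>.085)&(P[...,2]<.25)&(np.hypot(P[...,0]-.567,P[...,1]+.253)<.06)&(f["p"].max(2)<60)
q=np.c_[P[m],np.ones(m.sum())]@I.T
for lo in np.arange(-.17,.02,.01):
    k=q[(q[:,1]>=lo)&(q[:,1]<lo+.01)]
    if len(k): print(round(lo,2),len(k),"x",k[:,0].min().round(3),k[:,0].max().round(3),"z",k[:,2].min().round(3),k[:,2].max().round(3),"near fingers",(abs(k[:,0])>.02).sum())
```

```text
(238, 250) 0.175 [ 0.55  -0.233  0.114] tool [-0.024 -0.032  0.01 ]
(238, 255) 0.168 [ 0.551 -0.234  0.121] tool [-0.023 -0.04   0.011]
(240, 262) 0.16 [ 0.553 -0.235  0.128] tool [-0.021 -0.047  0.01 ]
(238, 275) 0.154 [ 0.552 -0.237  0.136] tool [-0.021 -0.055  0.007]
(330, 250) 0.174 [ 0.595 -0.255  0.114] tool [ 0.026 -0.033  0.011]
(330, 256) 0.168 [ 0.594 -0.255  0.12 ] tool [ 0.025 -0.039  0.01 ]
(332, 268) 0.154 [ 0.593 -0.254  0.135] tool [ 0.024 -0.054  0.01 ]
-0.17 69 x -0.051 0.015 z -0.025 0.003 near fingers 33
-0.16 103 x -0.051 0.016 z -0.027 -0.009 near fingers 53
-0.15 199 x -0.06 0.055 z -0.03 0.023 near fingers 149
-0.14 90 x -0.052 0.056 z -0.032 0.022 near fingers 66
-0.13 176 x -0.054 0.05 z -0.041 0.021 near fingers 165
-0.12 71 x -0.053 0.045 z -0.04 -0.01 near fingers 50
-0.11 9 x -0.046 0.033 z -0.038 0.0 near fingers 9
-0.1 2 x 0.024 0.024 z -0.012 -0.003 near fingers 2
-0.09 10 x -0.029 0.028 z -0.014 0.008 near fingers 8
-0.08 23 x -0.031 0.031 z -0.012 0.001 near fingers 21
-0.07 18 x -0.03 0.027 z -0.013 0.005 near fingers 13
-0.06 14 x -0.03 0.025 z -0.013 0.007 near fingers 12
-0.05 19 x -0.029 0.024 z -0.015 0.007 near fingers 13
-0.04 7 x -0.028 0.025 z -0.012 -0.004 near fingers 5
-0.03 39 x -0.019 0.011 z -0.02 0.007 near fingers 0
-0.02 24 x -0.02 0.011 z -0.018 0.003 near fingers 1
-0.01 17 x -0.02 0.009 z -0.021 0.002 near fingers 0
```

The depth data from both cameras agree. The real fingertips end about 30 mm behind the reported TCP, at z≈0.112 now, so the fingers closed above the bar (top 0.104). The dial hasn't moved. I turn back and go about 29 mm lower, watching the force.

```bash
python3 -m inch '[[[-1,0,0.001,0.005,-7],[-1,0,0.001,0.005,-14],[-1,0,0.001,0.005,-21],[-1,0,0.001,0.005,-28],[-1,0,0.001,0.005,-35],[-1,0,0.001,0.005,-42],[-1,0,0.001,0.005,-43],[-1,0,0.001,-0.01,-43],[-1,0,0.001,-0.02,-43],[-1,0,0.001,-0.02,-43]]]'
python3 -m inch '[[[-1,0,0,-0.003,0],[-1,0,0,-0.006,0],[-1,0,0,-0.009,0],[-1,0,0,-0.009,0]]]'
python3 -c "
from h import *
s=get_state();M=R.from_rotvec(s['eef_rot']).as_matrix();print(s['ee_pos'],'jaw',np.degrees(np.arctan2(M[1,0],M[0,0])),s['torque'],s['force'])"
```

```text
t: 6.92
ee_pos: [0.5659, -0.2511, 0.059]
eef_rot: [-1.361, 0.939, -0.932]
force: [-0.2, 0.1, 0.3]
grip_width: 0.0869
t: 7.25
ee_pos: [0.5673, -0.2522, 0.0519]
eef_rot: [-1.36, 0.937, -0.937]
force: [-0.4, 0.2, 0.6]
grip_width: 0.087
[ 0.56730738 -0.25219663  0.05192688] jaw -69.14003213329015 [-0.05402519  0.1458829   0.01897145] [-0.42782926  0.21009859  0.62190814]
```

No contact so far. Now I close.

```bash
for i in 1 2; do python3 -m inch '[[[1,0,0,0,0],[1,0,0,0,0],[1,0,0,0,0],[1,0,0,0,0],[1,0,0,0,0],[1,0,0,0,0],[1,0,0,0,0],[1,0,0,0,0]]]'; done
```

```text
t: 7.92
ee_pos: [0.5675, -0.2522, 0.0522]
eef_rot: [-1.36, 0.937, -0.937]
force: [0.1, -0.0, -0.2]
grip_width: 0.0415
t: 8.58
ee_pos: [0.5675, -0.2522, 0.0522]
eef_rot: [-1.36, 0.937, -0.937]
force: [-0.4, 0.5, 0.5]
grip_width: 0.014
```

The opening is 14 mm, so the bar is gripped. I turn +43°, then open.

```bash
python3 -m inch '[[[1,0,0,0,5],[1,0,0,0,11],[1,0,0,0,17],[1,0,0,0,23],[1,0,0,0,29],[1,0,0,0,35],[1,0,0,0,40],[1,0,0,0,43],[1,0,0,0,43],[1,0,0,0,43]]]'
python3 -m inch '[[[1,0,0,0,0],[1,0,0,0,0],[1,0,0,0,0],[1,0,0,0,0],[-1,0,0,0,0],[-1,0,0,0,0],[-1,0,0,0,0],[-1,0,0,0,0],[-1,0,0,0,0],[-1,0,0,0,0]]]'
python3 -m inch '[[[-1,0,0,0,0],[-1,0,0,0,0],[-1,0,0,0.03,0],[-1,0,0,0.07,0],[-1,0,0,0.11,0],[-1,-0.02,0.04,0.15,0],[-1,-0.03,0.07,0.17,0],[-1,-0.035,0.1,0.17,0],[-1,-0.035,0.1,0.17,0],[-1,-0.035,0.1,0.17,0]]]'
python3 - <<'E'
from h import *
snap("wrist","w3");snap("side","s3")
s=get_state();print(s["t"],s["ee_pos"])
E
python3 dial.py w3
```

```text
t: 9.42
ee_pos: [0.5668, -0.2513, 0.0522]
eef_rot: [-1.539, 0.36, -0.357]
force: [-2.5, 3.9, 3.3]
grip_width: 0.0136
t: 10.25
ee_pos: [0.5677, -0.2527, 0.0522]
eef_rot: [-1.541, 0.358, -0.359]
force: [-0.1, -0.8, 0.6]
grip_width: 0.0457
t: 11.08
ee_pos: [0.533, -0.1493, 0.2231]
eef_rot: [-1.54, 0.352, -0.355]
force: [0.4, -1.1, -0.3]
grip_width: 0.087
11.1833 [ 0.53234379 -0.15279259  0.22215178]
ctl 13296 [ 566.5 -252. ] 160 180 9.9 0.06024754741089014
bar 517 [ 566.8 -251.4] 42 14 64.6 0.10321399698742023
white 0
```

The dial bar is at 64.6° against a target of 63.9° (±8°), so the dial reads about 3. I move above the guard bar and take one close look.

```bash
python3 -m inch '[[[-1,-0.035,0.385,0.06,26],[-1,-0.035,0.385,0.06,26],[-1,-0.035,0.385,0.06,26],[-1,-0.035,0.385,0.06,26],[-1,-0.035,0.385,0.06,26],[-1,-0.035,0.385,0.06,26],[-1,-0.035,0.385,0.06,26],[-1,-0.035,0.385,0.06,26],[-1,-0.035,0.385,0.06,26],[-1,-0.035,0.385,0.06,26]]]'
python3 -m inch '[[[-1,0,0,0,0],[-1,0,0,0,0],[-1,0,0,0,0]]]'
cat > bar.py <<'E'
from h import *
import sys
f=load(sys.argv[1]);P=cloud(f)
m=(f["d"]>0)&(P[...,2]>.105)&(P[...,2]<.145)&(abs(P[...,0]-.497)<.05)&(abs(P[...,1]-.233)<.09);q=P[m]
c,(w,h),a=cv2.minAreaRect((q[:,:2]*1000).astype(np.float32));l=cv2.fitLine(q[:,:2].astype(np.float32),cv2.DIST_HUBER,0,.01,.01).ravel()
print("bar",len(q),np.round(c,1),round(w),round(h),round(a,1),"line",np.degrees(np.arctan2(l[1],l[0])).round(2),"ztop",np.percentile(q[:,2],[5,50,95]).round(4))
E
python3 - <<'E'
from h import *
snap("wrist","w4")
s=get_state();M=R.from_rotvec(s["eef_rot"]).as_matrix();print(s["t"],s["ee_pos"],"jaw",np.degrees(np.arctan2(M[1,0],M[0,0])))
E
python3 bar.py w4
```

```text
t: 12.02
ee_pos: [0.497, 0.2384, 0.282]
eef_rot: [-1.568, -0.002, 0.002]
force: [0.1, 0.2, -0.4]
grip_width: 0.0869
t: 12.27
ee_pos: [0.4985, 0.23, 0.2814]
eef_rot: [-1.573, 0.006, -0.005]
force: [0.2, 0.0, -0.2]
grip_width: 0.0869
12.3167 [0.49841387 0.22984312 0.28154676] jaw -0.41217393781368683
bar 1097 [498.5 233.9] 119 11 89.4 line 89.25 ztop [0.1261 0.129  0.1306]
```

View pics/w4.png

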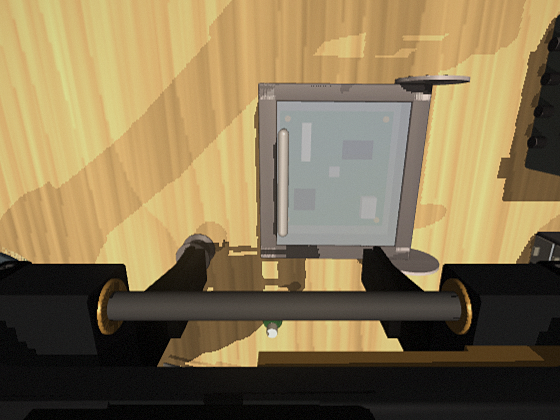

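The guard is shut, with its bar at (283,183) running along y. It measures (0.4985, 0.234) with yaw -0.6° and a 119 mm by 11 mm footprint. I descend to tips 12 mm below the bar axis and close.

```bash
python3 -m inch '[[[-1,0,0.004,-0.04,0],[-1,0,0.004,-0.08,0],[-1,0,0.004,-0.12,0],[-1,0,0.004,-0.15,0],[-1,0,0.004,-0.175,0],[-1,0,0.004,-0.19,0],[-1,0,0.004,-0.199,0],[-1,0,0.004,-0.199,0],[-1,0,0.004,-0.199,0],[-1,0,0.004,-0.199,0]]]'
for i in 1 2; do python3 -m inch '[[[1,0,0,0,0],[1,0,0,0,0],[1,0,0,0,0],[1,0,0,0,0],[1,0,0,0,0],[1,0,0,0,0],[1,0,0,0,0],[1,0,0,0,0]]]'; done
python3 - <<'E'
import numpy as np
a0=np.arctan2(50,170);r=np.hypot(50,170)
for d in range(0,71,5):
    t=a0+np.radians(d);print(d,"dx %.1f dz %.1f"%(170-r*np.cos(t),r*np.sin(t)-50))
E
```

```text
t: 13.15
ee_pos: [0.4988, 0.2366, 0.0846]
eef_rot: [-1.57, 0.001, -0.005]
force: [-0.5, 0.1, 0.1]
grip_width: 0.0871
t: 13.82
ee_pos: [0.4975, 0.2367, 0.0832]
eef_rot: [-1.571, 0.002, -0.002]
force: [-0.0, 0.2, 0.3]
grip_width: 0.0416
t: 14.48
ee_pos: [0.4973, 0.2367, 0.0832]
eef_rot: [-1.571, 0.002, -0.002]
force: [-0.5, 0.2, 0.5]
grip_width: 0.0112
0 dx 0.0 dz 0.0
5 dx 5.0 dz 14.6
10 dx 11.3 dz 28.8
15 dx 18.7 dz 42.3
20 dx 27.4 dz 55.1
25 dx 37.1 dz 67.2
30 dx 47.8 dz 78.3
35 dx 59.4 dz 88.5
40 dx 71.9 dz 97.6
45 dx 85.1 dz 105.6
50 dx 99.0 dz 112.4
55 dx 113.4 dz 117.9
60 dx 128.3 dz 122.2
65 dx 143.5 dz 125.2
70 dx 158.8 dz 126.8
```

```bash
python3 -m inch '[[[1,0.002,0,0.007,0],[1,0.005,0,0.0146,0],[1,0.0113,0,0.0288,0],[1,0.0187,0,0.0423,0],[1,0.0274,0,0.0551,0],[1,0.0371,0,0.0672,0],[1,0.0478,0,0.0783,0],[1,0.0547,0,0.0845,0],[1,0.0547,0,0.0845,0],[1,0.0547,0,0.0845,0]]]'
python3 - <<'E'
from h import *
snap("scene","s5");snap("side","d5")
a=cv2.resize(cv2.imread("pics/s5.png")[200:340,230:420],(400,295));b=cv2.resize(cv2.imread("pics/d5.png")[130:235,210:350],(400,300))
o=np.zeros((300,800,3),np.uint8);o[:295,:400]=a;o[:,400:]=b;cv2.imwrite("pics/c5.png",o)
E
```

```text
t: 15.32
ee_pos: [0.5486, 0.2359, 0.1687]
eef_rot: [-1.573, 0.009, 0.004]
force: [-9.5, -0.8, 5.0]
grip_width: 0.0108
```

View pics/c5.png

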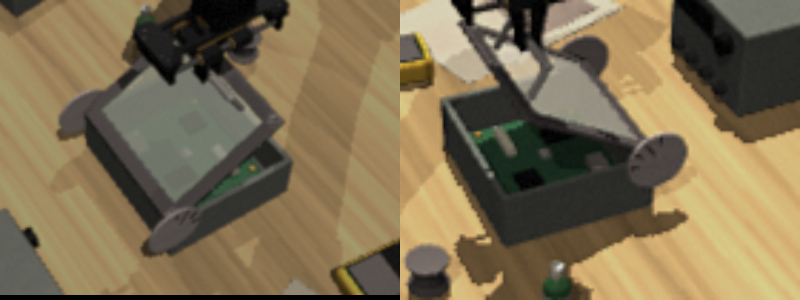

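The guard is at about 32°, held by the bar. Near 45-60° the panel edge would run into the rear finger because the tool stays vertical. So I now open the jaws while the tool moves in +x: the front finger stays on the bar and the panel can swing between the fingers.

```bash
python3 -m inch '[[[-1,0.003,0,0,0],[-1,0.006,0,0,0],[-1,0.009,0,0,0],[-1,0.012,0,0,0]]]'
```

```text
t: 15.75
ee_pos: [0.5606, 0.2368, 0.1688]
eef_rot: [-1.572, 0.007, 0.005]
force: [-9.2, -0.6, 6.3]
grip_width: 0.0304
```

```bash
python3 -m inch '[[[-1,0.003,0,0,0],[-1,0.006,0,0,0],[-1,0.0085,0,0,0],[-1,0.0115,0,0,0],[-1,0.014,0,0,0],[-1,0.017,0,0,0],[-1,0.020,0,0,0],[-1,0.0225,0,0,0],[-1,0.025,0,0,0],[-1,0.028,0,0,0]]]'
python3 - <<'E'
from h import *
snap("scene","s6");f=load("s6");P=cloud(f)
# guard panel plane angle: points above box, in the y range away from the gripper
m=(f["d"]>0)&(P[...,2]>.09)&(P[...,2]<.2)&(P[...,0]>.5)&(P[...,0]<.69)&(abs(abs(P[...,1]-.234)-.1)<.012)
q=P[m]
def ang(q):
    print(len(q)); l=cv2.fitLine(q[:,[0,2]].astype(np.float32),cv2.DIST_HUBER,0,.002,.01).ravel();print("guard deg",np.degrees(np.arctan2(-l[1],l[0])),"h at x",l)
ang(q)
E
```

```text
t: 16.58
ee_pos: [0.5892, 0.2369, 0.1682]
eef_rot: [-1.571, 0.007, 0.004]
force: [-10.2, 0.2, 6.3]
grip_width: 0.086
730
guard deg 32.857574 h at x [ 0.84002185 -0.54255253  0.5746149   0.14578456]
```

Depth gives the guard at 32.9°, resting on the front finger. I push on along the arc.

```bash
python3 -m inch '[[[-1,0.0047,0,0.004,0],[-1,0.0109,0,0.0086,0],[-1,0.0172,0,0.0131,0],[-1,0.0237,0,0.0172,0],[-1,0.0304,0,0.0211,0],[-1,0.0373,0,0.0246,0],[-1,0.0443,0,0.0279,0],[-1,0.0443,0,0.0279,0]]]'
cat > ang.py <<'E'
from h import *
import sys
for n in("scene","side"):
    snap(n,n+sys.argv[1]);f=load(n+sys.argv[1]);P=cloud(f)
    m=(f["d"]>0)&(P[...,2]>.12)&(P[...,2]<.27)&(P[...,0]>.53)&(P[...,0]<.68)&(abs(abs(P[...,1]-.234)-.1)<.013);q=P[m]
    l=cv2.fitLine(q[:,[0,2]].astype(np.float32),cv2.DIST_HUBER,0,.002,.01).ravel();print(n,len(q),"guard",np.degrees(np.arctan2(-l[1],l[0])))
s=get_state();print(s["t"],s["ee_pos"],s["force"],"bar-based angle",np.degrees(np.arccos((.6685-(s["ee_pos"][0]-s["grip_width"]/2+.006))/.1772))-16.4)
E
python3 ang.py 7
```

```text
t: 17.3
ee_pos: [0.6388, 0.2366, 0.1966]
eef_rot: [-1.57, 0.0, -0.005]
force: [-3.7, 0.0, 2.0]
grip_width: 0.0871
scene 471 guard 51.30457
side 138 guard 50.0725
17.4 [0.63681408 0.23669073 0.1955855 ] [-3.26812938  0.09341534  1.45179176] bar-based angle 50.63067969671729
```

The guard is at about 50.6° and all three estimates agree. Another 30 mm in x and 10 mm in z brings it to about 61°.

```bash
python3 -m inch '[[[-1,0.005,0,0.002,0],[-1,0.010,0,0.0038,0],[-1,0.015,0,0.0055,0],[-1,0.020,0,0.007,0],[-1,0.025,0,0.0085,0],[-1,0.028,0,0.0093,0],[-1,0.030,0,0.010,0],[-1,0.030,0,0.010,0],[-1,0.030,0,0.010,0],[-1,0.030,0,0.010,0]]]'
python3 ang.py 8
python3 dial.py side8
python3 - <<'E'
import cv2,numpy as np
a=cv2.resize(cv2.imread("pics/scene8.png"),(400,300));b=cv2.resize(cv2.imread("pics/side8.png")[110:250,200:387],(400,300));cv2.imwrite("pics/c8.png",np.hstack([a,b]))
E
```

```text
t: 18.23
ee_pos: [0.6663, 0.2365, 0.2053]
eef_rot: [-1.571, 0.002, -0.002]
force: [-2.8, -0.9, 0.3]
grip_width: 0.0871
scene 438 guard 60.920414
side 108 guard 61.349773
18.3333 [0.66630245 0.23654305 0.20532073] [-1.6184009  -0.30365088  0.15469278] bar-based angle 60.65126483210586
ctl 2472 [ 564.9 -253.3] 163 183 9.5 0.06221530734554276
bar 70 [ 565.2 -252.4] 45 14 62.7 0.10529746550288344
white 8 [ 0.57   -0.2417  0.1071]
dir 65.88076164357331
```

View pics/c8.png

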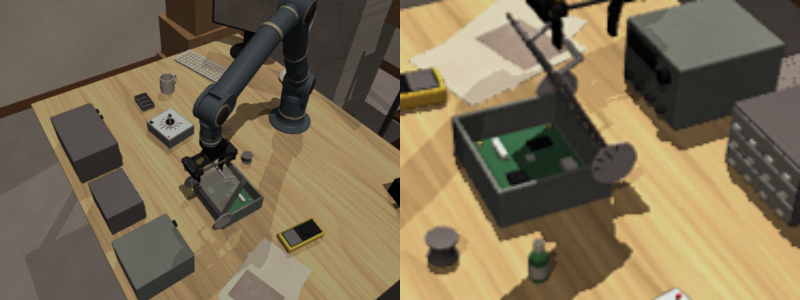

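The guard reads 60.7-61.3° from three estimates, and the front finger carries about 2-3 N from the bar. The dial grip is at about 64° (target 63.9°), and nearby items look undisturbed. I settle briefly, recheck, and hand in.

```bash
python3 -m inch '[[[-1,0,0,0,0],[-1,0,0,0,0],[-1,0,0,0,0],[-1,0,0,0,0],[-1,0,0,0,0],[-1,0,0,0,0]]]' && python3 ang.py 9 && python3 -c "
from plant import *
print(hand_in())"
```

```text
t: 18.83
ee_pos: [0.6665, 0.2367, 0.2055]
eef_rot: [-1.571, 0.002, -0.002]
force: [-1.9, -0.3, -1.5]
grip_width: 0.0871
scene 434 guard 60.893463
side 106 guard 61.463436
18.9333 [0.66650393 0.23673075 0.20553831] [-1.80713715 -1.01017948 -0.85920702] bar-based angle 60.7633482052372
the job is handed in; nothing more can be done
None
```

The dial is at about 3 and the guard is held open at about 61°. I handed the job in at 18.9 s; no verdict was reported.

**Dial:** I turned it from about 4.6 with the guard shut. Its grip measured 64.6° right after the turn, against a target of 63.9° (tolerance 8°). A later side view gave 62.7° for the bar and 65.9° for the white line.

**First dial grasp missed:** The fingers closed above the knob, because the real fingertips sit about 30 mm behind the reported TCP. I found this in the depth images, went lower and repeated it. The dial had not moved.

**Guard:** I pinched the bar and lifted to about 33°. Above that, with the tool held vertical, the panel edge would have hit the rear finger. So I opened the jaws and pushed the guard the rest of the way with the front finger against the bar.

**Last checks:** The guard read 60.9°, 61.5° and 60.8° by three estimates, and the readings hardly changed over the last 0.6 s. The force along x was about 1.8–1.9 N.

- **Not a pinch:** At the end the guard is held by one finger pressing on the bar.
- **Contact not measured directly:** I inferred finger contact from the wrist force and the steady angle.
- **Bystanders:** Those visible in the last pictures looked undisturbed by eye. I did not measure their positions.

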